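# Shut the dry bath and start it

### The job

Close the raised lid of the cream dry bath gently, without slamming it, by pushing only on its outer face with your fingertips (do not pinch it or touch its inside), until it is fully shut. Then press the green start button all the way down and let it go. Leave the red stop button, the bottle, the tube rack and the beaker alone.

Things in the scene. Friction and masses are not known exactly. Their poses are not given: they have to be found in the camera images.
- bath: Cream dry bath fixed on the bench: an open-topped box 220 mm deep (its x) by 320 mm wide (its y) by 120 mm high, with a metal block of coloured tubes inside. Origin at the centre of its underside on the bench; its front, where the lid opens, faces its -x (roughly towards the robot). The lid is hinged along its far (+x) top edge.
- lid (a joint): Angle of the lid, rad: 0 fully shut (level on the bath), grows as it opens upward; starts part open, between 0.5 and 1.15. Its stiff, damped hinge stays where it is left; pushing it shut takes about 1 to 6 N near the free edge, and it does not spring back.
- lid_hinge (a point): Point on the hinge axis, middle of the lid's width, 128 mm above the bench. The axis runs along the bath's y. The point turns with the lid: its +x points from the free edge to the hinge in the lid's plane, its +z is the normal of the outer face. The lid is a flat cream plate 326 mm wide, 8 mm thick, from 3 mm behind the axis to 223 mm in front of it (-x of the point); its outer face lies 8 mm above the axis when shut, so 136 mm above the bench.
- lid_push (a point): Point on the lid's outer face, mid-width, 200 mm from the hinge axis and 23 mm from the free edge, on the black strip (30 mm wide) along the free edge: a good place to push. Turns with the lid; its +z is the outward normal.
- lid_liner (a point): Grey liner 7 mm thick covering the inside face of the lid almost to its edges; the fingers must not press on it. The point is the centre of its inner face; it turns with the lid.
- start_top (a point): Centre of the top of the green start button, a 32 mm round cap on a black housing on a grey box 75 x 75 x 50 mm fixed to the bench. Moves down with the cap.
- start (a joint): Travel of the green button, m: 0 released, 0.006 fully down; a spring returns it; fully down takes about 5 N.
- stop_top (a point): Centre of the top of the red stop button, otherwise identical to the green one, on its own box. The two boxes may swap places.
- stop (a joint): Travel of the red button, m: 0 released, 0.006 fully down. Leave it alone.
- bottle: Loose amber bottle with white cap, 56 mm across, 130 mm high, standing; origin at the centre of its underside.
- rack: Loose blue tube rack, 60 x 110 mm, 49 mm high over the tube caps; origin at the centre of its underside.
- beaker: Loose white plastic beaker, 68 mm across, 90 mm high, standing; origin at the centre of its underside.
Things that resemble listed ones, but are neither listed nor needed, are in the scene too. Leave any yellow look-alike of the bottle alone.

How it is judged:
By the outcome, as a careful person would: the job done as asked, in the order asked, and still so for the second after the job is handed in, with the robot touching nothing.
It also fails if it takes over 43 s, if anything falls off the work surface, if the arm or the gripper's body presses on something with over 40 N, if the wrist force passes 120 N, or if a joint passes its speed limit or range.

### The arm

A 6-joint arm with a two-finger parallel gripper is mounted at the origin on the work surface. World frame = base frame: x ahead of the robot, y to its left, z up, the work surface at z = 0. Lengths are in m, angles in rad, forces in N, time in s.
With the tool pointing down it reaches from about 0.35 to 0.975 m from the base axis. Payload 17.4 kg.
Tool frame: the origin (TCP) lies midway between the tips of the shut fingers; the grasp point (between the pads) lies 19 mm behind it; x points along the fingers, y is the direction in which the jaws open and shut, and the axes are right-handed (so a half turn about x gives the same grasp; the last joint's range is limited). The gripper opens to 85 mm and grips with 20 to 120 N. Pads are 22 mm wide; open, the fingers measure 114 mm over their backs; the gripper's body (76 mm by 85 mm) begins 54 mm behind the grasp point. The pads swing forward as they close: fully open they stand 13 mm farther back than shut.
Start: joints at [-0.038, 0.116, 1.442, -0, 1.584, -0.038], TCP at [0.675, -0, 0.231] pointing down, gripper open.
Joint ranges: [-2.83, 2.83], [-0.83, 2.19], [0.07, 2.5], [-1.14, 4.28], [0.01, 3], [-2.97, 2.97]. Speed limits (rad/s): [1.89, 1.89, 2.22, 3.14, 3.14, 3.14].

### API

Orientations are given as a unit quaternion [x, y, z, w].
In Python, from cell import env gives the robot as it stands.
- The arm moves only by the tool jog_arm, never from a script. Its argument "targets" is a list of rows, each a list of 7 numbers: the shift along the tool's x, y, z in m, then the turn, a rotation vector about the tool's x, y, z in degrees, then the finger opening in m, from 0 to 0.0854. A call has 1 to 12 rows; each row is the pose to reach, as a shift and turn from the pose measured when the call began, along the tool's axes at that moment; what a row does not reach only later rows make up. A row lasts 1/12 s, in which the tool goes at most 41.7 mm and 7.16 degrees, less where a joint would pass 70% of its speed; a pose out of reach is approached as far as the arm can. A call with a gripper value outside its range is refused whole. The fingers move at their own pace and stop on an object; "grip_force" is the grip in N (left out, the last holds). Time passes only in rows, so rows that repeat a pose let the fingers close. It gives the time, the measured TCP pose, the force and the opening at its end, in the units of the state.
- env.sense(): the state, without advancing time (a new reading comes with each control period).
- env.camera(name): name is "scene" or "side" or "wrist"; returns a dict with "image" (384x512x3 uint8, blue, green, red), "K" (3x3 intrinsics, pixels), "eye" and "orientation" of the camera in the world. Camera axes: x right, y down, z forward; pixel columns grow to the right and rows downward; lengths in m; the calibration is good to about 2 mm. The wrist camera is an equidistant fisheye: a pixel r from the principal point sees the ray r / f radians off the axis. A picture is of the moment at which its call begins. There is no depth.
- env.job_done(): hands the job in, once; it reports no verdict.
The state is a dict: "time_s": time; "joint_pos": joint angles; "qvel": joint speeds; "joint_efforts": joint torques, N m; "position": TCP position; "orientation": TCP orientation; "force": force on the tool from outside, world axes, zero at the start; "torque": the same for the moment, N m; "grip_width": opening from 0.0 (shut) to 1.0 (fully open).
Only numpy, scipy, OpenCV 4.12 (cv2) and the standard library are available. Lean on these libraries where they do the work, as an engineer would, in place of code of your own. Each camera call takes 0.05 s, during which the arm holds its last target. There are 200 camera calls.

## Working session

There is one attempt and no reset: what is moved stays moved. The work goes in short steps, Python scripts to look and compute and a tool call to move; the robot and the scene stay as the last step left them, time stands still between calls to the robot, and variables do not carry over. Pictures are saved under pics/ and viewed, on a budget of 10 in all, crops included, one or two more only if the job needs it, and the job is handed in when it is done.

Besides the shell and the picture viewer there is one more tool, called as name([rows], argument=value, ...), one row to a line, values as JSON. jog_arm: Moves the arm, as the interface text tells. Its arguments: {"type":"object","properties":{"targets":{"type":"array"},"grip_force":{"type":"number"}},"required":["targets"]}

```bash
mkdir -p pics
cat > h.py <<'E'
import numpy as np, cv2
from cell import env
from scipy.spatial.transform import Rotation as R
def ray(c,u,v):
    K=c["K"]; d=np.array([(u-K[0][2])/K[0][0],(v-K[1][2])/K[1][1],1.])
    return np.array(c["eye"]), R.from_quat(c["orientation"]).apply(d)
def onz(c,u,v,z):
    e,d=ray(c,u,v); return e+d*(z-e[2])/d[2]
def proj(c,p):
    q=R.from_quat(c["orientation"]).inv().apply(np.array(p)-c["eye"]); K=c["K"]
    return K[0][0]*q[0]/q[2]+K[0][2],K[1][1]*q[1]/q[2]+K[1][2]
def tri(c1,p1,c2,p2):
    a,d=ray(c1,*p1);b,e=ray(c2,*p2)
    s=np.linalg.lstsq(np.c_[d,-e],b-a,rcond=None)[0]
    A=a+d*s[0];B=b+e*s[1]; return (A+B)/2,np.linalg.norm(A-B)
E
python3 - <<'E'
from h import *
import pickle
s=env.sense(); print(s["position"],s["orientation"],s["time_s"])
D={}
for n in("scene","side"):
    c=env.camera(n); D[n]=c; cv2.imwrite(f"pics/{n}0.png",cv2.resize(c["image"],(800,600),interpolation=cv2.INTER_CUBIC)); print(n,c["eye"],c["orientation"],c["K"])
    im=c["image"]; hsv=cv2.cvtColor(im,cv2.COLOR_BGR2HSV)
    for nm,lo,hi in(("green",(40,90,40),(85,255,255)),("red",(0,140,60),(6,255,255)),("red2",(174,140,60),(180,255,255))):
        m=cv2.inRange(hsv,lo,hi); k,l,st,ce=cv2.connectedComponentsWithStats(m)
        for i in range(1,k):
            if st[i,4]>25: print(nm,st[i],ce[i].round(1))
pickle.dump(D,open("d.pkl","wb"))
E
```

```text
[6.74828464e-01 1.05495123e-05 2.30548264e-01] [ 0.49972953  0.50030272 -0.50025515  0.49971229] 0.0
scene [1.56099301 0.10243741 0.82878964] [ 0.58874772  0.67530676 -0.32946771 -0.29797304] [[387.52925507   0.         257.80714512]
 [  0.         387.52925507 195.09946035]
 [  0.           0.           1.        ]]
green [204 181  10   8  62] [208.3 184.6]
red [160 177   9   8  49] [164.1 180.5]
side [ 0.10726853 -1.064393    1.19320537] [ 0.89490465 -0.20334752  0.07891021 -0.38931816] [[447.20620987   0.         256.1235587 ]
 [  0.         447.20620987 193.53807965]
 [  0.           0.           1.        ]]
green [260 238  11   8  67] [265.2 241.4]
red [282 271  11  10  80] [286.8 275.2]
```

View pics/scene0.png

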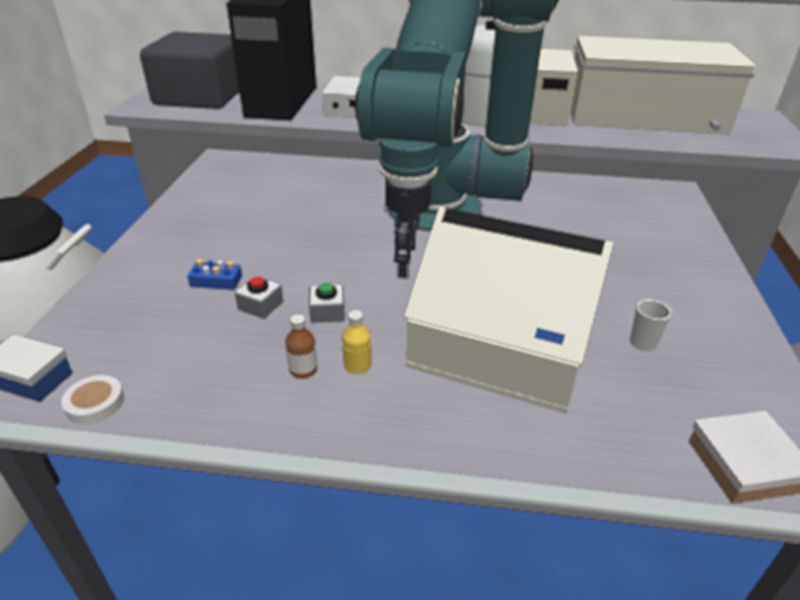

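View pics/side0.png

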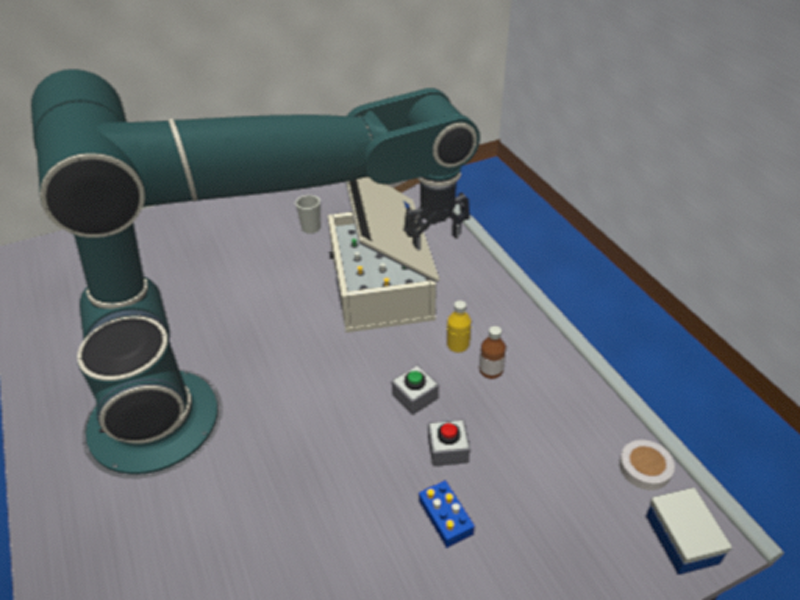

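Run:
```python
from h import *
import pickle
D=pickle.load(open("d.pkl","rb")); S,T=D["scene"],D["side"]; f=.64
print("green",tri(S,(208.3,184.6),T,(265.2,241.4)),"red",tri(S,(164.1,180.5),T,(286.8,275.2)))
for n,c,p in(("scene back-right bottom",S,(408,366)),("scene back-left bottom",S,(568,409)),("side front-right bottom",T,(347,328)),("side back-right bottom",T,(434,319))):
    print(n,onz(c,p[0]*f,p[1]*f,0).round(3))
for p in((408,319),(584,359)): print("hinge top",onz(S,p[0]*f,p[1]*f,.131).round(3))
for p in((440,211),(611,239)):
  for z in(.2,.25,.3,.35): print("free",z,onz(S,p[0]*f,p[1]*f,z).round(3))
for p in ((345,293),(329,214)): print("side front rim z.12",onz(T,p[0]*f,p[1]*f,.12).round(3))
print("bottle",onz(S,301*f,374*f,0),"yellow",onz(S,357*f,369*f,0),"beaker",onz(S,648*f,346*f,0))
```

```text
green (array([ 0.52977879, -0.18956503,  0.06389995]), np.float64(0.0014816766817478933)) red (array([ 0.52947896, -0.34280573,  0.06481715]), np.float64(0.00043104647197822807))
scene back-right bottom [0.677 0.01  0.   ]
scene back-left bottom [0.75  0.318 0.   ]
side front-right bottom [0.476 0.07  0.   ]
side back-right bottom [0.678 0.005 0.   ]
hinge top [0.691 0.009 0.131]
hinge top [0.756 0.321 0.131]
free 0.2 [0.396 0.041 0.2  ]
free 0.25 [0.489 0.046 0.25 ]
free 0.3 [0.582 0.051 0.3  ]
free 0.35 [0.674 0.056 0.35 ]
free 0.2 [0.46  0.392 0.2  ]
free 0.25 [0.547 0.369 0.25 ]
free 0.3 [0.635 0.346 0.3  ]
free 0.35 [0.722 0.323 0.35 ]
side front rim z.12 [0.477 0.062 0.12 ]
side front rim z.12 [0.554 0.364 0.12 ]
bottle [ 7.30284055e-01 -1.94857335e-01 -1.11022302e-16] yellow [ 0.70050103 -0.08912693  0.        ] beaker [ 5.43953796e-01  4.99925531e-01 -1.11022302e-16]
```

jog_arm([
  [-0.03, 0, 0, 0, 0, 0, 0],
  [-0.06, 0, 0, 0, 0, 0, 0],
  [-0.09, -0.01, -0.02, 0, 0, 0, 0],
  [-0.09, -0.025, -0.045, 0, 0, 0, 0],
  [-0.09, -0.04, -0.07, 0, 0, 0, 0],
  [-0.09, -0.055, -0.095, 0, 0, 0, 0],
  [-0.09, -0.07, -0.12, 0, 0, 0, 0],
  [-0.09, -0.085, -0.145, 0, 0, 0, 0],
  [-0.09, -0.1, -0.175, 0, 0, 0, 0],
  [-0.09, -0.115, -0.2, 0, 0, 0, 0],
  [-0.085, -0.115, -0.2, 0, 0, 0, 0],
  [-0.075, -0.115, -0.2, 0, 0, 0, 0],
], grip_force=30)

```text
time_s: 1.1
position: [0.5595, 0.2011, 0.3064]
orientation: [0.5, 0.501, -0.499, 0.501]
force: [0.6, -0.4, 0.5]
grip_width: -0.002
```

Run:
```python
from h import *
s=env.sense(); print({k:np.round(s[k],3) for k in("time_s","position","orientation","force","grip_width")})
a,b=env.camera("side")["image"],env.camera("scene")["image"]
z=lambda i:cv2.resize(i,(400,400),interpolation=cv2.INTER_CUBIC)
cv2.imwrite("pics/a.png",np.hstack([z(a[80:220,190:330]),z(b[90:270,230:410])]))
```

```text
{'time_s': np.float64(1.1), 'position': array([0.56 , 0.201, 0.306]), 'orientation': array([ 0.5  ,  0.501, -0.499,  0.501]), 'force': array([ 0.642, -0.431,  0.482]), 'grip_width': np.float64(-0.002)}
```

View pics/a.png

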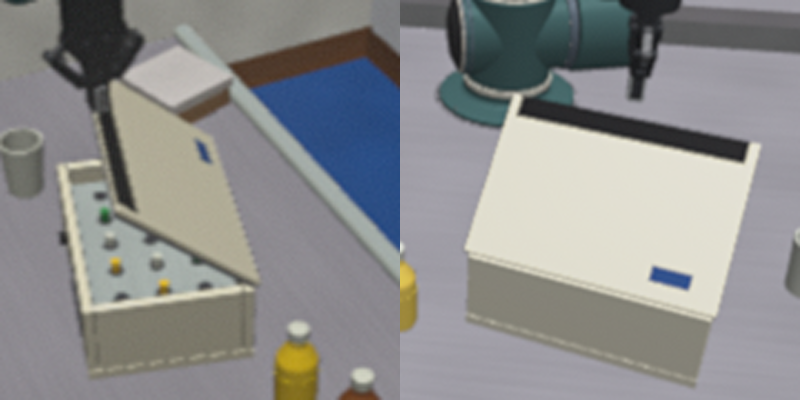

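Run:
```python
from h import *
import pickle
D=pickle.load(open("d.pkl","rb")); S,T=D["scene"],D["side"]
print("right free",tri(S,(282.6,133.6),T,(230.2,152)),"left free",tri(S,(392,155.5),T,(227.8,108)))
print("right hinge",tri(S,(261,204),T,(280,178.5)))
g=lambda p,o,k:np.array(p)*k+o
for p in((.56,.201,.306),(.559,.201,.249),(.619,.19,.2)):
    print(p,(np.array(proj(T,p))-[190,80])*400/140,(np.array(proj(S,p))-[230,90])*400/180+[400,0])
```

```text
right free (array([0.5190358 , 0.0507361 , 0.27218624]), np.float64(0.0019385228835449506)) left free (array([0.6206565 , 0.34444721, 0.26754198]), np.float64(0.03701877143318023))
right hinge (array([0.68535834, 0.00716093, 0.12589822]), np.float64(0.0020778151505107287))
(0.56, 0.201, 0.306) [ 97.39186266 108.6658923 ] [633.85547121  96.71766381]
(0.559, 0.201, 0.249) [ 99.63052328 146.76600116] [627.96897126 134.98289953]
(0.619, 0.19, 0.2) [147.84381906 170.11922094] [615.52466044 190.51596464]
```

jog_arm([
  [0, 0.006, 0, 0, 0, 0, 0],
  [0.005, 0.012, 0, 0, 0, 0, 0],
  [0.01, 0.012, 0, 0, 0, 0, 0],
  [0.015, 0.012, 0, 0, 0, 0, 0],
  [0.02, 0.012, 0, 0, 0, 0, 0],
  [0.025, 0.012, 0, 0, 0, 0, 0],
  [0.03, 0.012, 0, 0, 0, 0, 0],
  [0.033, 0.012, 0, 0, 0, 0, 0],
  [0.036, 0.012, 0, 0, 0, 0, 0],
  [0.039, 0.012, 0, 0, 0, 0, 0],
  [0.042, 0.012, 0, 0, 0, 0, 0],
  [0.045, 0.012, 0, 0, 0, 0, 0],
])

```text
time_s: 2.2
position: [0.5716, 0.1995, 0.2584]
orientation: [-0.499, -0.501, 0.501, -0.499]
force: [0.2, -0.6, 4.2]
grip_width: 0.002
```

jog_arm([
  [0.005, -0.004, -0.001, 0, 0, 0, 0],
  [0.01, -0.007, -0.0015, 0, 0, 0, 0],
  [0.015, -0.01, -0.002, 0, 0, 0, 0],
  [0.02, -0.013, -0.003, 0, 0, 0, 0],
  [0.025, -0.016, -0.0035, 0, 0, 0, 0],
  [0.03, -0.019, -0.004, 0, 0, 0, 0],
  [0.035, -0.022, -0.005, 0, 0, 0, 0],
  [0.04, -0.024, -0.0055, 0, 0, 0, 0],
  [0.045, -0.026, -0.006, 0, 0, 0, 0],
  [0.05, -0.028, -0.0065, 0, 0, 0, 0],
  [0.055, -0.03, -0.007, 0, 0, 0, 0],
  [0.06, -0.032, -0.007, 0, 0, 0, 0],
])

```text
time_s: 3.2
position: [0.5393, 0.2066, 0.198]
orientation: [-0.499, -0.501, 0.501, -0.499]
force: [0.6, 1.9, 2.8]
grip_width: 0.001
```

jog_arm([
  [0.005, -0.002, 0, 0, 0, 0, 0],
  [0.01, -0.004, -0.001, 0, 0, 0, 0],
  [0.015, -0.006, -0.001, 0, 0, 0, 0],
  [0.02, -0.008, -0.002, 0, 0, 0, 0],
  [0.025, -0.009, -0.002, 0, 0, 0, 0],
  [0.03, -0.01, -0.002, 0, 0, 0, 0],
  [0.035, -0.011, -0.002, 0, 0, 0, 0],
  [0.04, -0.012, -0.003, 0, 0, 0, 0],
  [0.044, -0.012, -0.003, 0, 0, 0, 0],
  [0.048, -0.012, -0.003, 0, 0, 0, 0],
  [0.052, -0.012, -0.003, 0, 0, 0, 0],
  [0.055, -0.012, -0.003, 0, 0, 0, 0],
])

```text
time_s: 4.2
position: [0.5269, 0.2096, 0.1425]
orientation: [-0.499, -0.501, 0.501, -0.499]
force: [-1.4, 1.1, 2.2]
grip_width: -0.001
```

jog_arm([
  [0.002, 0, 0, 0, 0, 0, 0],
  [0.004, 0, 0, 0, 0, 0, 0],
  [0.005, 0, 0, 0, 0, 0, 0],
  [0.006, 0, 0, 0, 0, 0, 0],
  [0.0065, 0, 0, 0, 0, 0, 0],
  [0.007, 0, 0, 0, 0, 0, 0],
  [0.007, 0, 0, 0, 0, 0, 0],
])

```text
time_s: 4.78
position: [0.5269, 0.2095, 0.136]
orientation: [-0.499, -0.501, 0.501, -0.499]
force: [-3.5, -0.4, 5.4]
grip_width: 0.0
```

jog_arm([
  [0.0005, 0, 0, 0, 0, 0, 0],
  [0.001, 0, 0, 0, 0, 0, 0],
  [0.0012, 0, 0, 0, 0, 0, 0],
  [0.0012, 0, 0, 0, 0, 0, 0],
])

```text
time_s: 5.12
position: [0.527, 0.2096, 0.136]
orientation: [-0.499, -0.501, 0.501, -0.499]
force: [-6.7, -0.9, 11.5]
grip_width: 0.003
```

jog_arm([
  [0.001, 0, 0, 0, 0, 0, 0],
  [0.001, 0, 0, 0, 0, 0, 0],
  [-0.02, 0, 0, 0, 0, 0, 0],
  [-0.05, 0, 0, 0, 0, 0, 0],
  [-0.08, 0, 0, 0, 0, 0, 0],
  [-0.09, 0, 0.03, 0, 0, 0, 0],
  [-0.09, 0, 0.06, 0, 0, 0, 0],
  [-0.09, 0, 0.09, 0, 0, 0, 0],
  [-0.09, 0, 0.12, 0, 0, 0, 0],
  [-0.09, 0.001, 0.15, 0, 0, 0, 0],
  [-0.09, 0.001, 0.18, 0, 0, 0, 0],
  [-0.09, 0.002, 0.21, 0, 0, 0, 0],
])

```text
time_s: 6.12
position: [0.5291, -0.0019, 0.2261]
orientation: [-0.499, -0.5, 0.501, -0.5]
force: [-0.2, -0.5, -0.3]
grip_width: 0.002
```

jog_arm([
  [0, 0, 0.03, 0, 0, 0, 0],
  [0, 0, 0.06, 0, 0, 0, 0],
  [0, 0, 0.09, 0, 0, 0, 0],
  [0, 0, 0.12, 0, 0, 0, 0],
  [0, 0, 0.15, 0, 0, 0, 0],
  [0, 0, 0.175, 0, 0, 0, 0],
  [0, 0, 0.19, 0, 0, 0, 0],
  [0.02, 0, 0.19, 0, 0, 0, 0],
  [0.05, 0, 0.19, 0, 0, 0, 0],
  [0.08, 0, 0.19, 0, 0, 0, 0],
  [0.1, 0, 0.19, 0, 0, 0, 0],
  [0.1, 0, 0.19, 0, 0, 0, 0],
])

```text
time_s: 7.12
position: [0.5272, -0.1911, 0.1216]
orientation: [0.498, 0.502, -0.502, 0.498]
force: [-1.4, 0.2, -0.7]
grip_width: -0.002
```

Run:
```python
from h import *
s=env.sense(); print({k:np.round(s[k],4) for k in("time_s","position","force","grip_width")})
A,B=env.camera("side"),env.camera("scene")
z=lambda i:cv2.resize(i,(400,400),interpolation=cv2.INTER_CUBIC)
cv2.imwrite("pics/b.png",np.hstack([z(A["image"][110:290,190:370]),z(B["image"][100:280,190:370+20][:, :200])]))
for c,n,k in((A,"side",18),(B,"scene",15)):
    m=cv2.inRange(cv2.cvtColor(c["image"],cv2.COLOR_BGR2HSV),(40,90,40),(85,255,255)); q,l,st,ce=cv2.connectedComponentsWithStats(m)
    print(n,[(st[i].tolist(),ce[i].round(1)) for i in range(1,q) if st[i,4]>15],proj(c,s["position"]))
```

```text
{'time_s': np.float64(7.1167), 'position': array([ 0.5272, -0.1911,  0.1216]), 'force': array([-1.3589,  0.222 , -0.7274]), 'grip_width': np.float64(-0.0016)}
side [([260, 238, 11, 8, 67], array([265.2, 241.4]))] (np.float64(264.442092569517), np.float64(230.09024356775055))
scene [([204, 181, 10, 8, 62], array([208.3, 184.6]))] (np.float64(206.7379086442842), np.float64(169.9501644065528))
```

View pics/b.png

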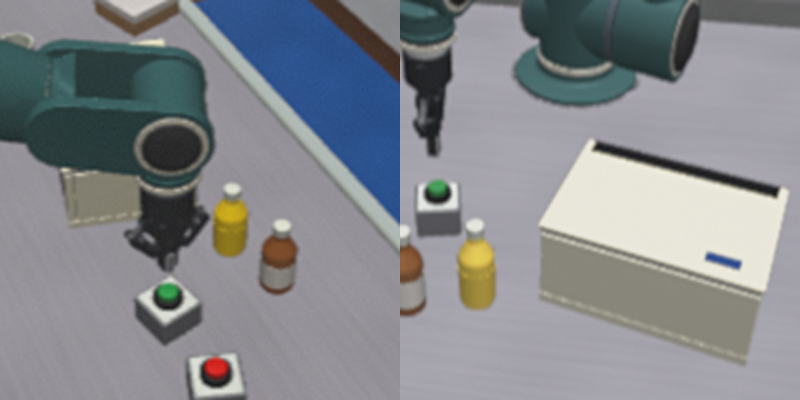

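The lid is level and the tip hangs right above the green cap (left panel ~(168,265) vs cap (168,293)). Next I lower it onto the button.

jog_arm([
  [0.01, 0.002, -0.001, 0, 0, 0, 0],
  [0.025, 0.003, -0.001, 0, 0, 0, 0],
  [0.038, 0.003, -0.001, 0, 0, 0, 0],
  [0.046, 0.003, -0.001, 0, 0, 0, 0],
  [0.05, 0.003, -0.001, 0, 0, 0, 0],
  [0.052, 0.003, -0.001, 0, 0, 0, 0],
  [0.054, 0.003, -0.001, 0, 0, 0, 0],
  [0.056, 0.003, -0.001, 0, 0, 0, 0],
  [0.057, 0.003, -0.001, 0, 0, 0, 0],
  [0.057, 0.003, -0.001, 0, 0, 0, 0],
])

```text
time_s: 8.05
position: [0.5321, -0.1909, 0.07]
orientation: [-0.499, -0.5, 0.501, -0.5]
force: [0.3, 0.2, 2.8]
grip_width: 0.001
```

jog_arm([
  [0.001, 0, 0, 0, 0, 0, 0],
  [0.002, 0, 0, 0, 0, 0, 0],
  [0.003, 0, 0, 0, 0, 0, 0],
  [0.004, 0, 0, 0, 0, 0, 0],
  [0.004, 0, 0, 0, 0, 0, 0],
])

```text
time_s: 8.47
position: [0.5322, -0.191, 0.0661]
orientation: [-0.499, -0.5, 0.501, -0.5]
force: [-0.6, -0.3, 4.7]
grip_width: -0.003
```

jog_arm([
  [0.001, 0, 0, 0, 0, 0, 0],
  [0.002, 0, 0, 0, 0, 0, 0],
  [0.003, 0, 0, 0, 0, 0, 0],
  [0.003, 0, 0, 0, 0, 0, 0],
])

```text
time_s: 8.8
position: [0.5325, -0.1911, 0.0656]
orientation: [-0.499, -0.5, 0.5, -0.5]
force: [-13.2, 5.6, 29.5]
grip_width: 0.002
```

jog_arm([
  [0, 0, 0, 0, 0, 0, 0],
  [-0.005, 0, 0, 0, 0, 0, 0],
  [-0.015, 0, 0, 0, 0, 0, 0],
  [-0.035, 0, 0, 0, 0, 0, 0],
  [-0.065, 0, 0, 0, 0, 0, 0],
  [-0.1, 0, 0, 0, 0, 0, 0],
  [-0.12, 0, 0, 0, 0, 0, 0],
  [-0.12, 0, 0, 0, 0, 0, 0],
  [-0.12, 0, 0, 0, 0, 0, 0],
])

```text
time_s: 9.55
position: [0.5329, -0.191, 0.1868]
orientation: [0.5, 0.499, -0.5, 0.501]
force: [0.2, -1.2, -1.0]
grip_width: -0.001
```

Run:
```python
from h import *
s=env.sense(); print({k:np.round(s[k],4) for k in("time_s","position","force")})
A,B=env.camera("side"),env.camera("scene")
z=lambda i:cv2.resize(i,(400,400),interpolation=cv2.INTER_CUBIC)
cv2.imwrite("pics/c.png",np.hstack([z(A["image"][150:330,190:370]),z(B["image"][100:300,190:390])]))
for c in(A,B):
    m=cv2.inRange(cv2.cvtColor(c["image"],cv2.COLOR_BGR2HSV),(40,90,40),(85,255,255)); q,l,st,ce=cv2.connectedComponentsWithStats(m)
    print([(st[i].tolist(),ce[i].round(1)) for i in range(1,q) if st[i,4]>15])
```

```text
{'time_s': np.float64(9.55), 'position': array([ 0.5329, -0.191 ,  0.1868]), 'force': array([ 0.2328, -1.1921, -0.9646])}
[([260, 238, 11, 8, 68], array([265.1, 241.4]))]
[([204, 181, 10, 8, 61], array([208.2, 184.5]))]
```

View pics/c.png

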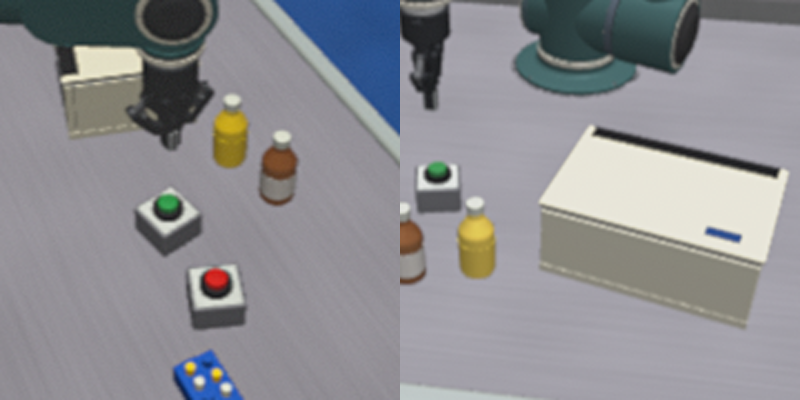

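The lid is flat on the bath (right panel ~(665,195)) and the green cap is back up (left panel (168,205)). Everything else stands where it was, and the arm is clear.

```bash
python3 -c "
from cell import env
print(env.job_done())"
```

```text
the job is handed in; nothing more can be done
None
```

I closed the lid and pressed and released the green start button. The job is handed in at about 9.6 s of the 43 s allowed.

- **Lid:** I pushed it down with the shut fingertips on the black strip of its outer face, at roughly 0.3 rad/s and 2–5 N. It stopped at z = 0.136 m, the shut height you gave, and the force rose to about 11.5 N without it moving further. The later pictures show it level on the bath.
- **Start button:** Contact force rose from about 3 N to 5 N as the cap went down, then hit a hard stop at z ≈ 0.066 m with about 30 N. I then lifted the tool 120 mm clear. The green cap's position in both camera views is the same as before the press, so it sprang back.
- **Other objects:** The last pictures show the red button, bottles and rack undisturbed. The beaker was outside those final crops, and the arm's path stayed away from it.
- **Disagreement:** The camera put the green cap's top at z ≈ 0.064 m, but the force readings put first contact at about 0.07 m. I went by the force.

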